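# Shut and pin an egg clamp, and keep it pressed

### The job

Swing the open upper half of the egg clamp down over the egg, then take the red-headed locking pin from its stand and push it down through the holes of both halves until its collar bears on the upper half. The clamp is sprung and lifts again by itself, so finish still gripping the pin's head and pressing it down so that the two halves stay fully shut. Don't touch the egg, and leave the blue-headed pin, the amber bottle and the jar where they are.

Things in the scene. Friction and masses are not known exactly. Their poses are not given: they have to be found in the camera images.
- clamp: Lower half of the egg clamp, fixed to the bench: aluminium plate 12 mm thick, 120 mm along x, about 175 mm along y, an upright egg in the blue cup in its middle. Origin: on the bench, under the egg; z up. Hinge along x at y = +75, z = 40 mm; dark pin block (44 x 44, 35 mm high) at y = -60 mm. Two spring plungers (x = +-45, y = -40 mm) hold the upper half up when nearly shut.
- lid_angle (a joint): Opening angle of the upper half, rad: 0 = fully shut (level), 1.57 = upright; starts 0.9 to 1.45. An 8 mm thick aluminium frame, 120 mm wide, reaching 165 mm from the hinge; shut, its top is 44 mm above the bench. Stiff hinge: stays where left when well open, may sink below about 0.7; then rests on the plungers at about 0.04 to 0.08. Fully shut takes about 9 N down at the pin hole.
- hinge (a point): Middle of the hinge axis of the upper half, 40 mm above the bench; same axes as the clamp (hinge axis along x; the shut upper half extends from here along the clamp's -y).
- lid_hole (a point): Centre of the pin hole at the top face of the upper half: 13 mm diameter, through 8 mm, 135 mm from the hinge. Moves with the upper half; its z axis is the hole's axis.
- lid: The upper half of the clamp, see lid_angle. Origin at the middle of the hinge axis, z out of its top face (4 mm above the origin), y towards the hinge from the free edge. Its solid front strip, 120 x 60 x 8 mm, spans 105 to 165 mm from the hinge, with the pin hole in its middle; between strip and hinge is the window through which the egg stands up.
- base_hole (a point): Centre of the mouth of the pin hole in the lower half's pin block, 35 mm above the bench: 13 mm diameter, right through (35 mm deep); right below lid_hole when the clamp is shut.
- egg_mid (a point): Centre of the brown hen's egg, 57 mm high, 44 mm in diameter, 60 g, standing loose and upright in the cup, its top 71 mm above the bench. Fragile: do not touch.
- stand: White plastic pin stand, 70 x 130 x 45 mm, fixed to the bench, with two upright 13 mm holes at y = +35 and -35 mm, the red and the blue pin in either. Origin: centre of its underside, z up.
- pin_head (a point): Centre of the red head of the locking pin. Head: upright cylinder 18 mm in diameter, 30 mm high, to be gripped. Below it a steel collar 28 mm in diameter, 4 mm thick, then a shaft 10 mm in diameter, 34 mm long, with a tapered end. 45 g. It stands upright in one of the stand's holes, its collar resting on the stand's top.
- pin_collar (a point): Centre of the underside of the red pin's collar, 19 mm below pin_head; z along the pin, up.
- pin_tip (a point): Lower end of the red pin's shaft, 53 mm below pin_head; z along the pin, up.
- pin: The red-headed pin as a whole, 68 mm long; origin at the lower end of the shaft, z along the pin towards the head.
- spare_head (a point): Centre of the blue head of the spare pin (same size as the red one), in the stand's other hole; to be left there.
- bottle: Small amber bottle, 38 mm in diameter, 85 mm high; origin at the centre of its underside. To be left alone.
- jar: Jar, 60 mm in diameter, 80 mm high; origin at the centre of its underside. To be left alone.
Not all that is in view belongs to the job. Leave any green or purple look-alike of the part that bears egg_mid alone.

How it is judged:
By the outcome, as a careful person would: the job done as asked, in the order asked, and still so for the second after the job is handed in, while the arm keeps its last pose, push and grip.
It also fails if it takes over 51 s, if anything falls off the work surface, if the arm or the gripper's body presses on something with over 40 N, if the wrist force passes 120 N, or if a joint passes its speed limit or range.

### The arm

A 7-joint arm with a two-finger parallel gripper is mounted at the origin on the work surface. World frame = base frame: x ahead of the robot, y to its left, z up, the work surface at z = 0. Lengths are in m, angles in rad, forces in N, time in s.
With the tool pointing down it reaches from about 0.425 to 0.95 m from the base axis. Payload 16.7 kg.
Tool frame: the origin (TCP) lies at the very end of the fingers, on their centre line; the grasp point (between the pads) lies 19 mm behind it (bot.grasp_offset is the z of the grasp point in the tool frame, in m); z points along the fingers, y is the line along which they close (so a half turn about z gives the same grasp; the last joint's range is limited). The gripper opens to 94 mm and grips with 3 to 60 N. Pads are 16 mm wide; open, the fingers measure 119 mm over their backs; the gripper's body (75 mm by 177 mm) begins 78 mm behind the grasp point.
Start: joints at [-0.149, 0.426, 0.074, 1.606, -0.034, 1.111, -0.067], TCP at [0.675, -0, 0.178] pointing down, gripper open.
Joint ranges: [-2.85, 2.85], [-0.5, 2.14], [-1.23, 1.37], [0.21, 2.46], [-1.02, 4.16], [0.16, 2.05], [-2.73, 2.73]. Speed limits (rad/s): [1.89, 1.89, 2.39, 2.39, 3.01, 3.01, 3.01].

### API

Orientations are given as a rotation vector (axis times angle).
In Python, from cell import bot, kin, cams, readout gives the robot as it stands. Calls block until the motion is done:
- bot.move_ptp(position, orientation): joint-space move of the TCP to a pose.
- bot.move_l(position, frame=None, max_speed=0.15, contact_N=None): straight line of the TCP; frame=None keeps the orientation; max_speed is the mean speed in m/s. With contact_N (N) it stops when the force on the tool has changed by that much, and returns True; else False.
- bot.move_j(angles): joint-space move.
- bot.release() and bot.close_gripper(force=None): open the fingers fully, or close them until they stop; force is the grip in N (None keeps the last).
- bot.dwell(seconds).
- kin.solve_ik(position, orientation): joint angles nearest the present ones, or None.
- cams.get_image(name): name is "scene" or "side" or "wrist"; returns a dict with "frame" (400x640x3 uint8, red, green, blue), "fx", "fy", "cx", "cy" (pixels), "view" (4x4, takes a point from world to camera coordinates). Camera axes: x right, y down, z forward; pixel columns grow to the right and rows downward; lengths in m; the calibration is good to about 2 mm. A picture is of the moment at which its call begins. There is no depth.
A pose or a line that the arm cannot do raises bot.Unreachable and nothing moves.
- bot.hand_in(): hands the job in; it is judged then, once.
Readings, each from a call of its own:
- readout.read_time(): time.
- readout.read_joint_positions(): joint angles.
- readout.read_dq(): joint speeds.
- readout.read_joint_efforts(): joint torques, N m.
- readout.read_eef_pos(): TCP position.
- readout.read_tool_rot(): TCP orientation.
- readout.read_ft_force(): force on the tool from outside, world axes, zero at the start.
- readout.read_ft_torque(): the same for the moment, N m.
- readout.read_finger_gap(): opening from 0.0 (shut) to 1.0 (fully open).
- readout.read_finger_force(): force on a finger pad.
Only numpy, scipy, OpenCV 4.12 (cv2) and the standard library are available. Lean on these libraries where they do the work, as an engineer would, in place of code of your own. Each camera call takes 0.05 s, during which the arm holds its last target. There are 200 camera calls.

## Working session

There is one attempt and no reset: what is moved stays moved. The work goes in short steps, each a Python script; the robot and the scene stay as the last script left them, time stands still between calls to the robot, and variables do not carry over. Pictures are saved under pics/ and viewed, at most 13 in all, crops included, and the job is handed in when it is done.

```bash
mkdir -p pics; ls; python3 - <<'E'
from cell import bot,kin,cams,readout
import cv2,numpy as np
for n in ("scene","side","wrist"):
    d=cams.get_image(n); cv2.imwrite(f"pics/{n}0.png",d["frame"][:,:,::-1]); np.savez(f"pics/{n}0.npz",**d)
    print(n,d["fx"],d["fy"],d["cx"],d["cy"],np.round(d["view"],3).tolist())
print(readout.read_time(),readout.read_tool_rot(),bot.grasp_offset)
E
```

```text
pics
scene 382.55208090298964 382.55208090298964 323.17011807680416 204.61950975261033 [[0.773, 0.634, 0.002, -0.466], [0.502, -0.61, -0.614, -0.205], [-0.388, 0.475, -0.79, 1.289], [0.0, 0.0, 0.0, 1.0]]
side 518.2551832196327 518.2551832196327 319.0492338794668 199.45905155357127 [[0.945, -0.327, -0.02, -0.522], [-0.215, -0.574, -0.79, 0.186], [0.247, 0.751, -0.612, 1.321], [0.0, 0.0, 0.0, 1.0]]
wrist 285.7456847505194 285.7456847505194 321.28036562664846 200.6858106268082 [[1.0, -0.001, -0.001, -0.673], [-0.0, -0.972, 0.234, -0.024], [-0.001, -0.234, -0.972, 0.39], [0.0, 0.0, 0.0, 1.0]]
0.15 [-2.22100631e+00 -2.22088771e+00  1.19896805e-03] -0.0188
```

View pics/scene0.png

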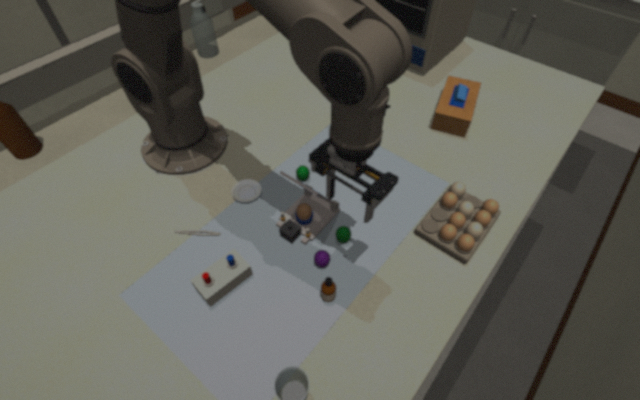

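View pics/side0.png

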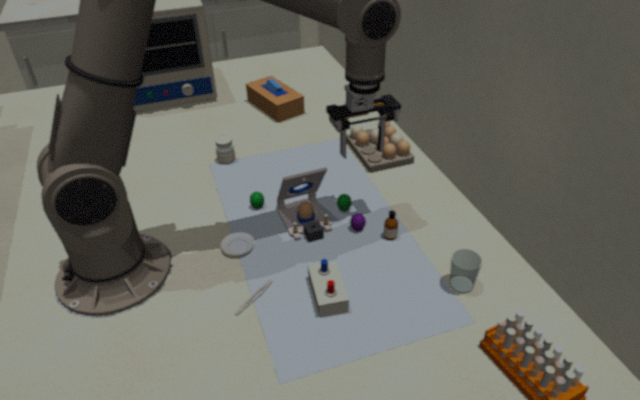

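The scene and side views show the egg clamp with its lid up (scene ~(305,212), side ~(303,205)) and the stand with the red head (scene (207,277), side (330,287)) and the blue head (scene (231,260), side (324,264)). The amber bottle is at side (391,226). Green and purple egg look-alikes surround the clamp. Candidates for the pin are the red head (side (330,287)) and the blue head (side (324,264)); I choose red by the description. Next is a close crop.

```bash
cat > h.py <<'E'
import cv2,numpy as np
from cell import bot,kin,cams,readout
def ray(d,uv):
    V=d["view"];R=V[:3,:3];t=V[:3,3]
    c=-R.T@t; v=R.T@np.array([(uv[0]-d["cx"])/d["fx"],(uv[1]-d["cy"])/d["fy"],1.]);return c,v/np.linalg.norm(v)
def plane(d,uv,z):
    c,v=ray(d,uv);return c+v*(z-c[2])/v[2]
def tri(*obs):
    A=np.zeros((3,3));b=np.zeros(3)
    for d,uv in obs:
        c,v=ray(d,uv);P=np.eye(3)-np.outer(v,v);A+=P;b+=P@c
    p=np.linalg.solve(A,b)
    return p,[round(float(np.linalg.norm(np.cross(p-ray(d,uv)[0],ray(d,uv)[1])))*1e3,1) for d,uv in obs]
def proj(d,p):
    q=d["view"][:3,:3]@np.asarray(p)+d["view"][:3,3];return np.array([d["fx"]*q[0]/q[2]+d["cx"],d["fy"]*q[1]/q[2]+d["cy"]])
def blobs(d,col,amin=8):
    f=d["frame"].astype(int);r,g,b=f[...,0],f[...,1],f[...,2]
    m={"red":(r>90)&(g<0.45*r)&(b<0.45*r),"blue":(b>70)&(r<0.5*b)&(g<0.75*b)}[col]
    n,l,s,c=cv2.connectedComponentsWithStats(m.astype(np.uint8))
    return [(c[i].round(1).tolist(),s[i].tolist()) for i in range(1,n) if s[i][4]>=amin]
E
python3 - <<'E'
from h import *
D={n:dict(np.load(f"pics/{n}0.npz")) for n in("scene","side","wrist")}
for n in D:
    for c in("red","blue"): print(n,c,blobs(D[n],c))
a=D["scene"]["frame"][150:310,180:370]; b=D["side"]["frame"][150:320,220:410]
a=cv2.resize(a,None,fx=4,fy=4,interpolation=3)[:600]; b=cv2.resize(b,None,fx=4,fy=4,interpolation=3)[:600]
cv2.imwrite("pics/cs.png",np.hstack([a[:, :]])[:,:,::-1]); cv2.imwrite("pics/cd.png",b[:,:,::-1])
E
```

```text
scene red [([205.2, 275.6], [203, 273, 6, 6, 26])]
scene blue [([458.9, 95.7], [450, 85, 18, 22, 224]), ([229.8, 258.0], [228, 256, 5, 5, 23])]
side red [([330.4, 283.0], [328, 281, 6, 5, 25])]
side blue [([273.8, 87.7], [263, 80, 23, 16, 163]), ([300.0, 189.6], [294, 187, 12, 5, 22]), ([323.9, 262.0], [322, 259, 5, 6, 25])]
wrist red []
wrist blue [([156.5, 146.0], [117, 126, 77, 44, 1288]), ([211.9, 181.3], [208, 171, 8, 19, 52])]
```

View pics/cs.png

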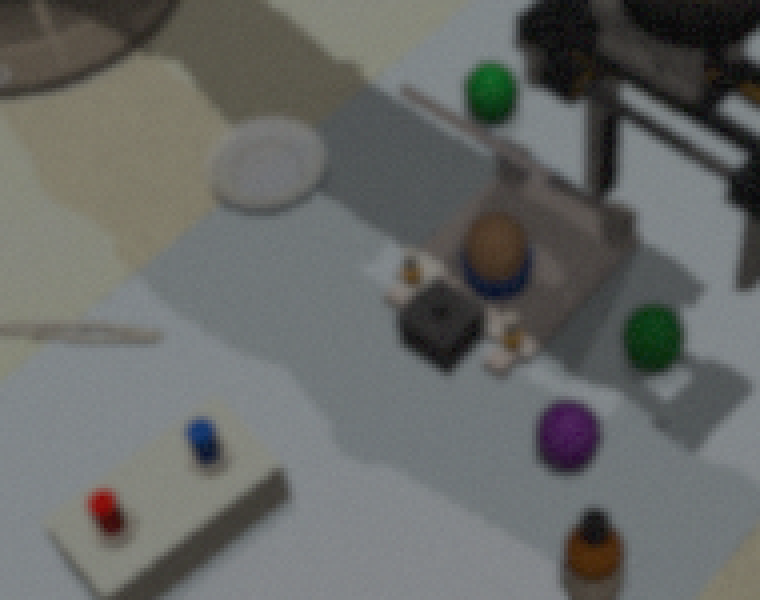

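View pics/cd.png

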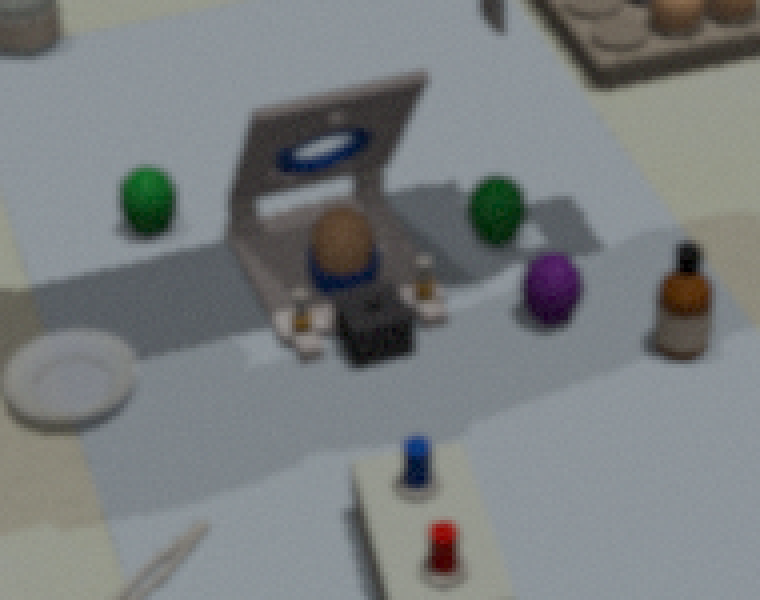

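View pics/wrist0.png

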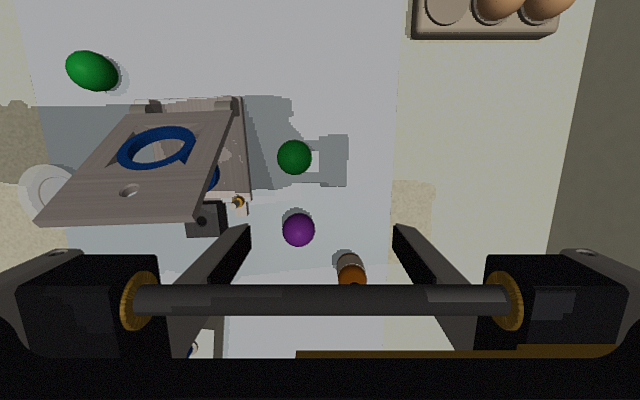

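The crops show: the pin-block hole at scene crop (441,312), side crop (375,304) and wrist (203,221); the lid hole at side crop (335,117) and wrist (129,190); the plungers at scene crop (411,268)/(513,335) and side crop (302,298)/(424,262). The red head is at scene crop (107,511) and side crop (443,546), clearly red, with the blue one beside it at scene crop (203,440).

```bash
python3 - <<'E'
from h import *
S,D,W=[dict(np.load(f"pics/{n}0.npz")) for n in("scene","side","wrist")]
s=lambda x,y:(S,(x/4+180-.4,y/4+150-.4)); d=lambda x,y:(D,(x/4+220-.4,y/4+150-.4)); w=lambda x,y:(W,(x,y))
P={"red":[s(107,511),d(443.5,546)],"blue":[s(204,441),d(417,462)],"basehole":[s(441,312),d(375,304),w(203,221)],
"pl_l":[s(411,265),d(302,293)],"pl_r":[s(513,330),d(424,258),w(239,202)],
"lidhole":[d(335,117),w(129,190)],"freeL":[d(252,110),w(38,225)],"freeR":[d(427,73),w(193,224)],
"egg":[s(497,247),d(344,240)],"bottle_top":[s(594,520),d(688,250)],"lugR":[s(622,215),w(237,100)],"lugL":[s(513,158),w(152,108)],
"greenR":[s(653,338),d(497,210),w(294,157)],"greenL":[s(490,93),d(148,202),w(92,70)],"purple":[s(568,435),d(552,288),w(298,229)]}
R={}
for k,o in P.items():
    p,e=tri(*o);R[k]=p;print(k,p.round(4),e)
v=R["pl_r"]-R["pl_l"];print("plunger dist",np.linalg.norm(v[:2]),"yaw",np.arctan2(v[1],v[0]))
v=R["lugR"]-R["lugL"];print("lug yaw",np.arctan2(v[1],v[0]))
v=R["freeR"]-R["freeL"];print("free yaw",np.arctan2(v[1],v[0]),np.linalg.norm(v))
v=R["blue"]-R["red"];print("stand y yaw",np.arctan2(v[1],v[0]),np.linalg.norm(v[:2]))
E
```

```text
red [ 0.4812 -0.2907  0.0659] [0.1, 0.1]
blue [ 0.4897 -0.2215  0.065 ] [0.2, 0.2]
basehole [ 0.5223 -0.0434  0.0354] [0.7, 0.5, 0.3]
pl_l [ 0.4793 -0.0269  0.0412] [4.4, 4.4]
pl_r [ 0.5692 -0.019   0.0381] [5.9, 5.4, 2.2]
lidhole [0.5164 0.0197 0.1513] [2.4, 2.4]
freeL [0.4598 0.0008 0.1809] [1.9, 1.9]
freeR [0.5778 0.0014 0.1817] [0.6, 0.6]
egg [0.5205 0.0164 0.046 ] [0.7, 0.7]
bottle_top [ 0.7149 -0.1183  0.0849] [0.4, 0.4]
lugR [0.5698 0.102  0.0327] [5.5, 5.5]
lugL [0.4682 0.0954 0.0259] [2.4, 2.4]
greenR [0.641  0.037  0.0244] [1.1, 0.7, 1.6]
greenL [0.4071 0.1368 0.0237] [0.9, 0.8, 1.6]
purple [ 0.6444 -0.0577  0.0248] [1.2, 0.9, 1.9]
plunger dist 0.09023614383922374 yaw 0.08725075466482415
lug yaw 0.06488296622099489
free yaw 0.005051082895809296 0.11794470540874882
stand y yaw 1.4483492543018301 0.06975650708745434
```

```bash
python3 - <<'E'
from h import *
rv=readout.read_tool_rot()
H=np.array([0.519,0.091,0.04]); r=0.147
def C(th): return H+[0,-r*np.cos(th)+.004*np.sin(th)+.008, r*np.sin(th)+.004*np.cos(th)]
bot.close_gripper(10)
p=readout.read_eef_pos()
bot.move_l([p[0],p[1],.25],max_speed=.25)
bot.move_ptp([.519,.10,.25],rv)
bot.move_l(C(1.3),max_speed=.2)
for th in np.arange(1.1,.14,-.16):
    bot.move_l(C(th),max_speed=.12); print(round(th,2),readout.read_eef_pos().round(3),readout.read_ft_force().round(1),round(readout.read_time(),2))
print(bot.move_l(C(0.0),max_speed=.05,contact_N=8),readout.read_eef_pos().round(4),readout.read_ft_force().round(1))
p=readout.read_eef_pos(); bot.move_l([p[0],p[1],.2],max_speed=.25); 
bot.release()
bot.move_ptp([.483,-.20,.19],rv)
d=cams.get_image("wrist");np.savez("pics/w1.npz",**d);cv2.imwrite("pics/w1.png",d["frame"][:,:,::-1])
d2=cams.get_image("side");np.savez("pics/d1.npz",**d2)
print(blobs(d,"red"),blobs(d,"blue"),readout.read_time(),readout.read_eef_pos())
E
```

```text
1.1 [0.519 0.036 0.174] [-0.7 -0.1 -0.4] 3.69
0.94 [0.519 0.016 0.161] [0.3 0.9 0.9] 4.04
0.78 [ 0.519 -0.002  0.146] [ 0.7  0.1 -0.9] 4.39
0.62 [ 0.519 -0.018  0.129] [0.8 0.1 0.6] 4.74
0.46 [ 0.519 -0.031  0.109] [0.1 0.1 0.4] 5.09
0.3 [ 0.519 -0.04   0.087] [-0.3  0.2  0.1] 5.44
False [ 0.5192 -0.0479  0.0442] [0.2 0.7 0.1]
[([318.9, 266.2], [312, 260, 14, 13, 142])] [([353.5, 11.7], [323, 0, 62, 24, 685]), ([326.1, 211.1], [319, 204, 15, 15, 164])] 9.4667 [ 0.48347481 -0.19904441  0.19002883]
```

View pics/w1.png

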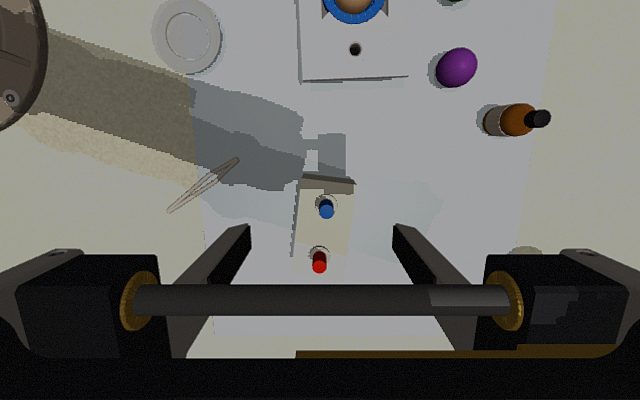

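The lid is down: its hole is at wrist (355,49), with the egg ring above it. The red head is at (319,262) and the blue at (326,208), with the red pin between the open fingers.

```bash
python3 - <<'E'
from h import *
rv=readout.read_tool_rot()
S=cams.get_image("scene"); D=dict(np.load("pics/d1.npz")); W=dict(np.load("pics/w1.npz"))
np.savez("pics/s1.npz",**S)
def head(d,pr,c):  # full extents of red/blue cylinder incl. shaded side
    f=d["frame"].astype(int);r,g,b=f[...,0],f[...,1],f[...,2]
    m=((r>50)&(g<.5*r)&(b<.5*r)) if c=="red" else ((b>40)&(r<.55*b)&(g<.7*b))
    n,l,s,cc=cv2.connectedComponentsWithStats(m.astype(np.uint8))
    i=min(range(1,n),key=lambda i:np.hypot(*(cc[i]-pr))+(50 if s[i][4]<8 else 0)); x,y,w,h,a=s[i]
    return np.array([x+(w-1)/2,y+(h-1)/2]),s[i].tolist()
for c,p0 in(("red",[.4812,-.2907,.065]),("blue",[.4897,-.2215,.065])):
    o=[]
    for d in(S,D,W):
        q,s=head(d,proj(d,p0),c);o.append((d,q));print(c,proj(d,p0).round(1),q,s)
    print(tri(*o),tri(*o[:2]))
# lid hole
a=proj(S,[.5223,-.0434,.05]);b=proj(D,[.5223,-.0434,.05]);print(a,b)
def crop(d,c,h): 
    x,y=int(c[0])-h,int(c[1])-h; return (x,y),cv2.resize(d["frame"][max(y,0):y+2*h,x:x+2*h],(390,390),interpolation=3)
o1,i1=crop(S,a,30);o2,i2=crop(D,b,30);print(o1,o2,"scale 6.5")
cv2.imwrite("pics/lid.png",np.hstack([i1,i2])[:,:,::-1])
E
```

```text
red [206.4 277.5] [206.  277.5] [203, 273, 7, 10, 49]
red [330.5 286.4] [330.5 286.5] [328, 281, 6, 12, 64]
red [320.9 261.4] [318.5 261.5] [312, 251, 14, 22, 231]
(array([ 0.47981209, -0.29114658,  0.06483744]), [0.5, 1.3, 1.6]) (array([ 0.48087575, -0.29156133,  0.06566996]), [0.0, 0.0])
blue [230.6 259.8] [230.5 259.5] [228, 255, 6, 10, 39]
blue [323.9 265.2] [323.5 264.5] [321, 259, 6, 12, 59]
blue [327.9 208.2] [326. 209.] [319, 200, 15, 19, 190]
(array([ 0.48864443, -0.22152645,  0.06677062]), [1.1, 0.6, 1.3]) (array([ 0.48932662, -0.22103719,  0.06643292]), [0.5, 0.5])
[289.64741808 224.32560603] [313.24630295 221.64358632]
(259, 194) (283, 191) scale 6.5
```

View pics/lid.png

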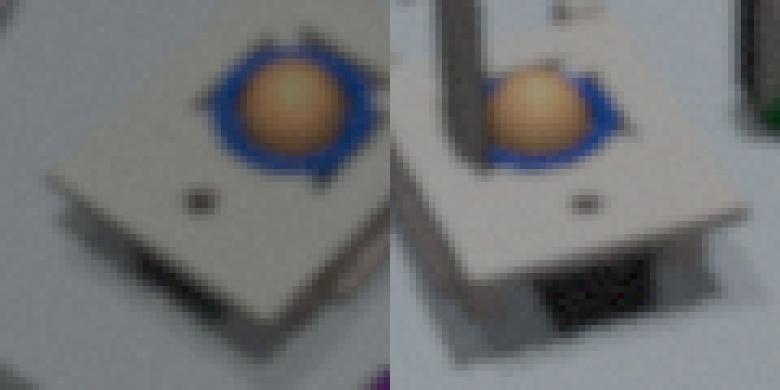

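The lid rests just open on its plungers: the hole is at lid-crop left (200,202) and right (585,203), which agrees with z ≈ 0.05 above the base hole. The egg stands untouched in its ring. Now I take the red pin.

```bash
python3 - <<'E'
from h import *
rv=readout.read_tool_rot()
S,D,W=[dict(np.load(f"pics/{n}1.npz")) for n in("s","d","w")]
o=[(S,(289.4,224.7)),(D,(312.6,221.8)),(W,(355,49))]
print("lidhole",tri(*o),plane(W,(355,49),.052))
bot.move_ptp([.480,-.2912,.14],rv)
print("contact",bot.move_l([.480,-.2912,.052],max_speed=.1,contact_N=6),readout.read_eef_pos(),readout.read_ft_force().round(1))
bot.close_gripper(40)
print(readout.read_finger_gap()*94,readout.read_finger_force())
bot.move_l([.480,-.2912,.15],max_speed=.12)
print(readout.read_finger_gap()*94,readout.read_ft_force().round(2))
h=tri(*o)[0]
bot.move_l([h[0],h[1],.15],max_speed=.2)
bot.move_l([h[0],h[1],.112],max_speed=.12)
bot.dwell(.3)
for n in("scene","side","wrist"):
    d=cams.get_image(n);np.savez(f"pics/{n}2.npz",**d)
    f=d["frame"]
    c=proj(d,[h[0],h[1],.08]).astype(int);print(n,c,proj(d,h))
    if n!="wrist":
        x,y=c[0]-30,c[1]-30;i=cv2.resize(f[y:y+60,x:x+60],(390,390),interpolation=3)
        print(x,y); L=i if n=="scene" else np.hstack([L,i])
    else: cv2.imwrite("pics/wrist2.png",f[:,:,::-1])
cv2.imwrite("pics/pin2.png",L[:,:,::-1]);print(readout.read_time(),readout.read_eef_pos())
E
```

```text
lidhole (array([ 0.52052353, -0.04304073,  0.04826462]), [1.2, 1.1, 1.1]) [ 0.51902161 -0.04414777  0.052     ]
contact False [ 0.48039967 -0.29135444  0.05256787] [ 0.8  0.2 -0.6]
0.4499807658565443 2.736763175635133
0.32981996745983666 [-0.39 -0.46  0.59]
scene [288 217] [289.29304449 224.2659898 ]
258 187
side [312 213] [312.59209608 222.20719302]
282 183
wrist [322 212] [322.16439029 203.26173623]
15.7667 [ 0.52064111 -0.04301782  0.112245  ]
```

View pics/pin2.png

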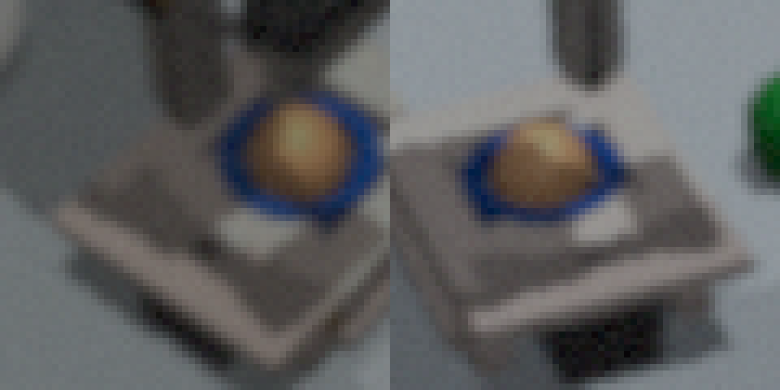

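View pics/wrist2.png

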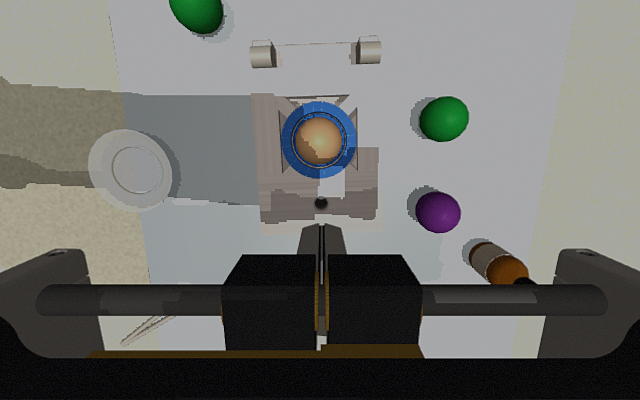

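The gripper holds nothing: the wrist view shows the closed fingers at (321,225) and the gap is 0.4 mm. I'll check where the fingertips really are against the reported TCP, and where the red pin is now.

```bash
python3 - <<'E'
from h import *
S,D,W=[dict(np.load(f"pics/{n}2.npz")) for n in("scene","side","wrist")]
t=np.array([.5206,-.0430,.1122])
for d in(S,D,W): print(proj(d,t).round(1),proj(d,t+[0,0,.02]).round(1))
print("tips",tri((S,(286,206)),(D,(312.8,196))))
for n,d in(("s",S),("d",D)): print(n,blobs(d,"red"),blobs(d,"blue"))
R={n:blobs(d,"red")[0][0] for n,d in(("s",S),("d",D)) if blobs(d,"red")}
L=None
for d in(S,D):
    c=proj(d,[.4805,-.291,.06]).astype(int);i=cv2.resize(d["frame"][c[1]-25:c[1]+25,c[0]-25:c[0]+25],(390,390),interpolation=3)
    print(c-25); L=i if L is None else np.hstack([L,i])
cv2.imwrite("pics/stand2.png",L[:,:,::-1])
E
```

```text
[287.6 209.9] [287.  205.1]
[311.9 203.4] [311.7 197.3]
[322.5 223.7] [322.6 232.8]
tips (array([ 0.52288696, -0.04856944,  0.13853965]), [1.5, 1.5])
s [([205.1, 275.5], [203, 273, 6, 6, 27])] [([459.1, 95.8], [450, 86, 17, 21, 212]), ([312.1, 210.8], [307, 202, 9, 17, 54]), ([300.1, 218.2], [296, 217, 9, 3, 13]), ([229.9, 257.9], [228, 256, 5, 5, 22])]
d [([330.3, 283.1], [328, 281, 6, 5, 26])] [([273.6, 87.6], [263, 80, 23, 16, 162]), ([313.7, 209.7], [308, 204, 10, 12, 31]), ([296.2, 212.7], [294, 210, 7, 6, 13]), ([323.9, 261.9], [321, 259, 6, 6, 27])]
[181 253]
[305 263]
```

View pics/stand2.png

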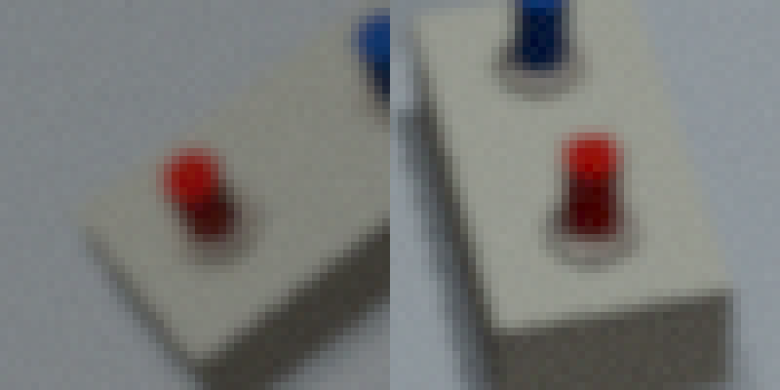

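The red pin still stands upright in its hole (stand-crop left (200,200), right (590,190)). The triangulated fingertips are about 25 mm higher than the reported TCP, so the fingers closed above the head. I'll measure the tool length directly by probing the stand's flat top between the two pins.

```bash
python3 - <<'E'
from h import *
S,D=[dict(np.load(f"pics/{n}2.npz")) for n in("scene","side")]
for d,uv in((S,(286,206)),(D,(312.8,196))):
    c,v=ray(d,uv);print((c+v*(-.051-c[1])/v[1]).round(4))
rv=readout.read_tool_rot()
bot.move_l([.485,-.256,.112],max_speed=.25)
bot.move_l([.485,-.256,.07],max_speed=.15)
print(bot.move_l([.485,-.256,.006],max_speed=.05,contact_N=4),readout.read_eef_pos(),readout.read_ft_force().round(1))
bot.move_l([.485,-.256,.10],max_speed=.25)
print(readout.read_time())
E
```

```text
[ 0.5253 -0.051   0.1405]
[ 0.5211 -0.051   0.1421]
True [ 0.48472128 -0.25593644  0.0181861 ] [-1.4  0.7  7.3]
18.65
```

```bash
python3 - <<'E'
from h import *
S,D,W=[dict(np.load(f"pics/{n}1.npz")) for n in("s","d","w")]
W2=dict(np.load("pics/wrist2.npz"))
print("hole SD",tri((S,(289.4,224.7)),(D,(312.6,221.8)))[0].round(4),"wrist2 plane",plane(W2,(321,203),.051).round(4),"SDW2",tri((S,(289.4,224.7)),(D,(312.6,221.8)),(W2,(321,203))))
rv=readout.read_tool_rot()
bot.release()
bot.move_l([.480,-.2912,.10],max_speed=.2)
print(bot.move_l([.480,-.2912,.024],max_speed=.12,contact_N=5),readout.read_eef_pos().round(4),readout.read_ft_force().round(1))
bot.close_gripper(40)
print(readout.read_finger_gap()*94,readout.read_finger_force(),readout.read_ft_force().round(1))
bot.move_l([.480,-.2912,.12],max_speed=.15)
print(readout.read_finger_gap()*94,readout.read_ft_force().round(2))
bot.move_l([.5205,-.0435,.12],max_speed=.25)
bot.move_l([.5205,-.0435,.085],max_speed=.12)
L=None
for n in("scene","side","wrist"):
    d=cams.get_image(n);np.savez(f"pics/{n}3.npz",**d);f=d["frame"]
    x,y=(np.array((321,215)) if n=="wrist" else proj(d,[.5205,-.0435,.075])).astype(int)-[30,35]
    i=cv2.resize(f[y:y+70,x:x+60],(266,310),interpolation=3);print(n,x,y,blobs(d,"red",4)); L=i if L is None else np.hstack([L,i])
cv2.imwrite("pics/pin3.png",L[:,:,::-1]);print(readout.read_time(),readout.read_eef_pos())
E
```

```text
hole SD [ 0.5212 -0.0432  0.0487] wrist2 plane [ 0.5194 -0.0421  0.051 ] SDW2 (array([ 0.52050605, -0.04288129,  0.04825746]), [1.3, 1.0, 1.1])
False [ 0.4803 -0.2913  0.0245] [0.5 0.1 1.1]
17.156410347959298 39.99988496303558 [ 0.9  1.3 -0.8]
17.174827200749412 [-0.45 -0.17 -1.15]
scene 258 183 []
side 282 179 []
wrist 291 180 [([321.2, 253.5], [307, 240, 30, 28, 642])]
24.9083 [ 0.52103079 -0.04376412  0.08579552]
```

View pics/pin3.png

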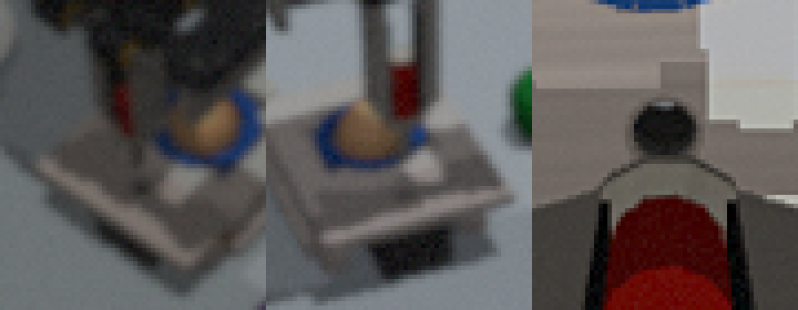

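The pin is gripped (gap 17 mm). In the wrist crop the lid hole is at full pixel (320.6,208.5), the collar's rear edge at about (321.8,215), and the head's rear base edge at about (321.8,223.6). I compute the pin-to-hole offset from this one camera.

```bash
python3 - <<'E'
from h import *
W=dict(np.load("pics/wrist3.npz"))
f=W["frame"].astype(int)
# hole centroid: dark blob near (320,208)
m=(f.sum(2)<110).astype(np.uint8); m[:195]=0;m[214:]=0;m[:,:305]=0;m[:,338:]=0
n,l,s,c=cv2.connectedComponentsWithStats(m);print([(c[i].round(1),s[i]) for i in range(1,n) if s[i][4]>15])
print("hole",plane(W,(320.6,208.5),.051).round(4))
for z in(.110,.112): print(z,"pin y from collar",(plane(W,(321.8,215),z)-[0,.014,0]).round(4),"from head",(plane(W,(321.8,223.6),z)-[0,.009,0]).round(4))
r=(f[...,0]>40)&(f[...,1]<.5*f[...,0])
for y in range(225,262,4):
    xs=np.where(r[y,290:350])[0]+290;print(y,xs.min(),xs.max(),end="; ")
print(f[210:228,322].tolist())
E
```

```text
[(array([320.4, 208.7]), array([314, 204,  14,  10, 110], dtype=int32))]
hole [ 0.5193 -0.0413  0.051 ]
0.11 pin y from collar [ 0.5203 -0.0438  0.11  ] from head [ 0.5203 -0.0448  0.11  ]
0.112 pin y from collar [ 0.5203 -0.0433  0.112 ] from head [ 0.5203 -0.0442  0.112 ]
225 316 326; 229 311 331; 233 309 333; 237 309 334; 241 308 334; 245 308 335; 249 307 335; 253 306 336; 257 306 336; 261 309 333; [[23, 19, 20], [23, 22, 24], [27, 28, 22], [32, 29, 30], [36, 34, 36], [57, 52, 47], [71, 68, 63], [100, 96, 88], [106, 101, 92], [103, 97, 90], [103, 100, 91], [103, 97, 89], [103, 101, 91], [107, 105, 98], [67, 34, 30], [60, 0, 0], [64, 6, 0], [65, 8, 11]]
```

```bash
python3 - <<'E'
from h import *
x,y=.5200,-.0422
p=readout.read_eef_pos(); c=readout.read_eef_pos()
bot.move_l([x,y,.072],max_speed=.1)
print(readout.read_eef_pos().round(4),readout.read_ft_force().round(2))
print(bot.move_l([x,y,.045],max_speed=.03,contact_N=3),readout.read_eef_pos().round(4),readout.read_ft_force().round(2),readout.read_ft_torque().round(2),readout.read_time())
E
```

```text
[ 0.5197 -0.0422  0.0719] [ 0.67  0.53 -0.58]
False [ 0.5201 -0.0422  0.0451] [ 0.62  0.27 -0.03] [-0.   -0.01 -0.02] 26.2417
```

```bash
python3 - <<'E'
from h import *
x,y=.5200,-.0422
for z,cN in((.036,4),(.030,14),(.026,14),(.0235,14)):
    r=bot.move_l([x,y,z],max_speed=.03,contact_N=cN)
    print(z,r,readout.read_eef_pos().round(4),readout.read_ft_force().round(2),readout.read_ft_torque().round(2),round(readout.read_finger_gap()*94,2),round(readout.read_time(),2))
    if r: break
E
```

```text
0.036 False [ 0.5199 -0.0422  0.0358] [-0.7  -0.39 -0.57] [ 0.   -0.04 -0.04] 16.87 26.69
0.03 False [ 0.5198 -0.0422  0.0298] [ 0.03 -0.19 -0.  ] [-0.02 -0.01 -0.04] 16.69 27.04
0.026 False [ 0.5202 -0.0423  0.026 ] [ 1.38 -0.7   2.57] [-0.16 -0.22  0.02] 17.39 27.32
0.0235 False [ 0.5203 -0.0423  0.0236] [ 0.58 -1.4   4.03] [-0.39 -0.34 -0.01] 17.29 27.57
```

```bash
python3 - <<'E'
from h import *
z=.0235
while z>.0165:
    z-=.0005
    bot.move_l([.5200,-.0422,z],max_speed=.02); F=np.mean([(bot.dwell(.02),readout.read_ft_force())[1] for _ in range(5)],0)
    print(round(z,4),readout.read_eef_pos().round(4),F.round(1),round(readout.read_finger_gap()*94,2),round(readout.read_time(),2))
    if F[2]>18: break
L=None
for n in("scene","side"):
    d=cams.get_image(n);f=d["frame"];x,y=proj(d,[.5205,-.02,.05]).astype(int)-[30,35]
    i=cv2.resize(f[y:y+70,x:x+60],(390,455),interpolation=3); L=i if L is None else np.hstack([L,i])
cv2.imwrite("pics/end.png",L[:,:,::-1])
E
```

```text
0.023 [ 0.5202 -0.0423  0.0232] [ 1.2 -1.8  4.5] 17.5 27.91
0.0225 [ 0.5203 -0.0423  0.0229] [-0.3 -2.5  9.6] 17.77 28.24
0.022 [ 0.5203 -0.0423  0.0227] [-2.8 -2.4 17.9] 17.19 28.57
0.0215 [ 0.5204 -0.0424  0.0226] [-5.  -2.2 25.7] 17.18 28.91
```

View pics/end.png

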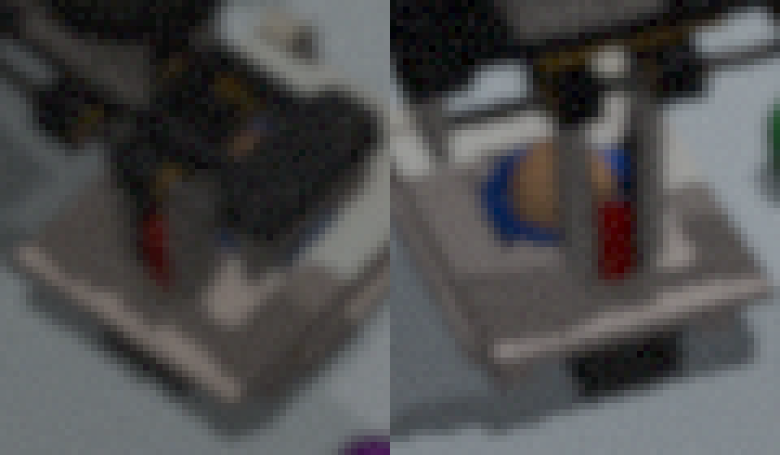

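The final view shows the red pin seated in the lid strip between the fingers (side crop (617,240)), with the lid flat on the dark block and the egg in its ring. The force climbed steeply at the stop, reaching 26 N against the roughly 9 N needed, at the expected height, so I hand it in.

```bash
python3 - <<'E'
from h import *
bot.dwell(.4); print(readout.read_ft_force().round(1),readout.read_eef_pos().round(4),readout.read_time())
print(bot.hand_in())
E
```

```text
[-5.7 -1.6 26. ] [ 0.5204 -0.0423  0.0225] 29.4083
the job is handed in; nothing more can be done
None
```

I handed the job in at 29.4 s: the clamp is shut over the egg, and the red pin is through both halves, still gripped and pressed down with about 26 N. My first grasp closed on air because the fingertips sit about 27 mm above the reported TCP; I measured that by lightly touching the stand top and corrected for it.

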